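# Move the suction to the other port of a bench dust extractor

## Task

The wooden block on the work rest is to be sanded where it lies, so bring the dust extraction to the port at its end: slide the blanking plates along their track one at a time, each into the space left free and never one pushed by another, until the end port behind the block is clear and the other four ports are fully covered. Keep the damper shut while the plates are moved; then turn its lever to half open, 45 degrees from shut (the middle mark). Leave the block where it lies.

Things in the scene. Friction and masses are not known exactly. Their poses are not given: they have to be found in the camera images.
- extractor: grey bench dust extractor, fixed, 380 mm long (y) x 157 deep (x, from -90 to 67 mm) x 114 high. Origin: centre of its underside; x to the back, y to its left, z up. Its intake face leans back 30 degrees: it rises away from the robot along (0.866, 0, 0.5) and faces along (-0.5, 0, 0.866). A work rest, top at z = 48 mm, runs along the front from x = -86 to -153 mm
- track (a point): middle of the intake face, at (-33, 0, 80) mm in the extractor's frame. Five ports in a row along y, 72 mm apart, openings 48 mm wide (y), 52 mm up the slope; the track ends 180 mm left and right of this point. Rails along both long sides, from 34 mm up and down the slope outwards, stand 12 mm proud of the face
- shield_foot (a point): foot of the clear plastic shield, 330 mm long in y, standing square out from the face 62 mm up the slope from the track's middle line and reaching 133 mm out, so that it overhangs the plates: a vertical gripper hits it. Lean the tool 30 to 40 degrees, gripper body towards the robot, fingertips pointing at the face
- port_1 (a point): centre of port 1 of 5 on the intake face, counted from the left; y = 144 mm in the extractor's frame
- port_2 (a point): centre of port 2 of 5 on the intake face, counted from the left; y = 72 mm in the extractor's frame
- port_3 (a point): centre of port 3 of 5 on the intake face, counted from the left; y = 0 mm in the extractor's frame; the one open at the start
- port_4 (a point): centre of port 4 of 5 on the intake face, counted from the left; y = -72 mm in the extractor's frame
- port_5 (a point): centre of port 5 of 5 on the intake face, counted from the left; y = -144 mm in the extractor's frame
- plate_a: steel blanking plate that covers port 1 at the start: 80 mm up the slope x 70 mm along the track x 5 mm, 0.22 kg, loose but held down between the rails (2 mm play). Origin: centre of its underside, on the face; own x up the slope, y left along the track, z square out of the face. A black grip stands on its middle, 16 mm thick (y), 36 mm long (x), top 38 mm out from the origin
- plate_b: steel blanking plate that covers port 2 at the start: 80 mm up the slope x 70 mm along the track x 5 mm, 0.22 kg, loose but held down between the rails (2 mm play). Origin: centre of its underside, on the face; own x up the slope, y left along the track, z square out of the face. A black grip stands on its middle, 16 mm thick (y), 36 mm long (x), top 38 mm out from the origin
- plate_c: steel blanking plate that covers port 4 at the start: 80 mm up the slope x 70 mm along the track x 5 mm, 0.22 kg, loose but held down between the rails (2 mm play). Origin: centre of its underside, on the face; own x up the slope, y left along the track, z square out of the face. A black grip stands on its middle, 16 mm thick (y), 36 mm long (x), top 38 mm out from the origin
- plate_d: steel blanking plate that covers port 5 at the start: 80 mm up the slope x 70 mm along the track x 5 mm, 0.22 kg, loose but held down between the rails (2 mm play). Origin: centre of its underside, on the face; own x up the slope, y left along the track, z square out of the face. A black grip stands on its middle, 16 mm thick (y), 36 mm long (x), top 38 mm out from the origin
- work: plain wooden block, 45 x 100 x 38 mm, lying along the work rest in front of either the left or the right end port. Origin: centre of its underside (a teal box, 50 x 70 x 42 mm, lies at the other end)
- damper (a joint): angle of the damper lever: 0 = shut, lever pointing square to the pipe at the robot (the extractor's -x); grows clockwise from above to pi/2 = open, lever along the pipe (+y, away from the box). The small plate under the lever has marks at 0, 45 and 90 degrees. Stiff (0.15 N m); stays where left
- damper_hinge (a point): on the lever's vertical axis, at the height of the middle of the grip, 109 mm above the bench; on the outlet pipe, left of the box
- damper_grip (a point): middle of the lever's black grip, 88 mm out from the axis; grip 56 mm long along the lever, 18 mm wide, 28 mm high; nothing under it down to the bench
Not all that is in view belongs to the job. What is shaped like the plate_a but green is not meant.

How it is judged:
By the outcome, as a careful person would: the job done as asked, in the order asked, and still so for the second after the job is handed in, with the robot touching nothing.
It also fails if it takes over 61 s, if anything falls off the work surface, if the arm or the gripper's body presses on something with over 40 N, if the wrist force passes 120 N, or if a joint passes its speed limit or range.

## Robot

A 6-joint arm with a two-finger parallel gripper is mounted at the origin on a cart in front of the work surface, level with it; the furniture and walls round the work are solid. World frame = base frame: x ahead of the robot, y to its left, z up, the work surface at z = 0. Lengths are in m, angles in rad, forces in N, time in s.
With the tool pointing down it reaches from about 0.25 to 0.8 m from the base axis. Payload 8.5 kg.
Tool frame: the origin (TCP) lies at the centre of the arm's flange, where the gripper is bolted on; the fingertips stand 173 mm ahead of it and the grasp point (between the pads) lies 155 mm ahead of it; z points along the fingers, y is the line along which they close (so a half turn about z gives the same grasp; the last joint's range is limited). The gripper opens to 85 mm and grips with 20 to 120 N. Pads are 22 mm wide; open, the fingers measure 114 mm over their backs; the gripper's body (76 mm by 85 mm) begins 54 mm behind the grasp point. The pads swing forward as they close: fully open they stand 13 mm farther back than shut.
Start: joints at [-1.209, 0.238, -0.013, 1.319, 0, 1.571], TCP at [0.186, -0.491, 0.405] pointing down, gripper open.
Joint ranges: [-2.66, 2.66], [-1.03, 1.9], [-1.14, 1.46], [-1.82, 2.27], [-1.45, 1.34], [-3.14, 3.14]. Speed limits (rad/s): [2.22, 2.22, 2.79, 3.14, 3.14, 3.14].

## Interface

Orientations are given as a unit quaternion [w, x, y, z].
In Python, from station import r gives the robot as it stands. The module is installed in compiled form; this text tells all that it offers.
- The arm moves only by the tool arm_command, never from a script. Its argument "deltas" is a list of rows, each an object with "slide": the shift along the tool's x, y, z each as a share of 300 mm, from -1 to 1, a list of three; "turn": the turn, a rotation vector about the tool's x, y, z each as a share of 2 pi rad, from -1 to 1, a list of three. A call has 1 to 10 rows; each row shifts and turns the commanded pose from where the row before left it, along the tool's axes as they then stand; what a row does not reach is not made up. A row lasts 1/12 s, in which the tool goes at most 41.7 mm and 7.16 degrees, less where a joint would pass 70% of its speed; a pose out of reach is approached as far as the arm can. A call with a number of a shift or a turn outside -1 to 1 is refused whole. A call with a gripper value outside its range is refused whole. "fingers" is the opening, from 0 (shut) to 1 (fully open), set as the call begins (left out, the last holds). The fingers move at their own pace and stop on an object; "grip_force" is the grip in N (left out, the last holds). Time passes only in rows, so rows that do not move let the fingers close. It gives the time, the measured TCP pose, the force, the opening and the grip force at its end, in the units of the state.
- r.state(): the state, without advancing time (a new reading comes with each control period).
- r.grab_frame(name): name is "scene" or "top"; returns the picture (480x640x3 uint8, red, green, blue); there is no depth.
- r.camera_model(name): a dict with "camera_matrix" (3x3 intrinsics, pixels), "view" (4x4, takes a point from world to camera coordinates). Camera axes: x right, y up, looking along -z (the intrinsics and any distortion apply to the point x, -y, -z); pixel columns grow to the right and rows downward; lengths in m; the calibration is good to about 2 mm. A picture is of the moment at which its call begins. camera_model takes no time and is no camera call.
- r.finish_job(): hands the job in; it is judged then, once.
Trained networks look in the newest picture that a camera, given by its name, has taken for a name from the list of things; names that differ only in an ending like _2 or _b are one class to them, and where a whole thing is asked for, a point or a joint stands for the part that bears it (a point fixed in the world has none). Each returns a list of dicts, best first, with "confidence" (0 to 1); they miss things now and then, are a little off and sometimes report something else, mostly with a low value. They report only what shows in the picture. A call takes as long as a camera call. They do not tell look-alikes from the thing itself.
- r.search_frame(camera, name): "extent" ([left, top, width, height] as shares, 0 to 1, of the picture: columns of its width, rows of its height, round what is visible of it).
- r.outline_of(camera, name): "pixels" (480x640 bool, what is visible of it) and "extent" ([left, top, width, height] as shares, 0 to 1, of the picture: columns of its width, rows of its height, round what is visible of it).
- r.spot_point(camera, name): "position" ([column, row] as shares, 0 to 1, of the picture: columns of its width, rows of its height: a listed point, or the origin of a listed thing).
The state is a dict: "clock": time; "joint_pos": joint angles; "qd": joint speeds; "joint_efforts": joint torques, N m; "tool_pos": TCP position; "ee_rot": TCP orientation; "wrist_force": force on the tool from outside, world axes, zero at the start; "torque": the same for the moment, N m; "grip_width": finger opening in m; "finger_force": force on a finger pad.
Only numpy, scipy, OpenCV 4.12 (cv2) and the standard library are available. Lean on these libraries where they do the work, as an engineer would, in place of code of your own. Each camera call takes 0.05 s, during which the arm holds its last target. There are 200 camera calls.

## Working session

There is one attempt and no reset: what is moved stays moved. The work goes in short steps, Python scripts to look and compute and a tool call to move; the robot and the scene stay as the last step left them, time stands still between calls to the robot, and variables do not carry over. Pictures are saved under pics/ and viewed, at most 10 in all, crops included, and the job is handed in when it is done.

Besides the shell and the picture viewer there is one more tool, called after "Call:" as name([rows], argument=value, ...), one row to a line, values as JSON. arm_command: Moves the arm, as the interface text tells. Shift numbers are shares of 300 mm and turn numbers shares of 2 pi rad, none past 1 either way. Its arguments: {"type":"object","properties":{"deltas":{"type":"array"},"fingers":{"type":"number"},"grip_force":{"type":"number"}},"required":["deltas"]}

```bash
mkdir -p pics
python3 - <<'E'
from station import r
import cv2,numpy as np
s=r.state(); print({k:np.round(v,3).tolist() for k,v in s.items()})
for c in ("scene","top"):
    im=r.grab_frame(c); cv2.imwrite(f"pics/{c}0.png",im[:,:,::-1])
    m=r.camera_model(c); print(c,{k:np.round(v,4).tolist() if not isinstance(v,str) else v for k,v in m.items()})
    for n in ["extractor","track","port_1","port_3","port_5","plate_a","work","damper_hinge","damper_grip","shield_foot"]:
        print(n,[(round(d["confidence"],2),np.round(np.array(d["position"])*[640,480],1).tolist()) for d in r.spot_point(c,n)])
E
```

```text
{'clock': 0.0, 'joint_pos': [-1.209, 0.239, -0.014, 1.319, -0.0, 1.571], 'qd': [0.0, -0.0, -0.001, -0.0, -0.002, 0.001], 'joint_efforts': [-0.003, -53.878, 34.644, 0.018, -0.0, -0.0], 'tool_pos': [0.186, -0.491, 0.404], 'ee_rot': [-0.001, 0.984, 0.18, -0.0], 'wrist_force': [-0.257, 0.708, 0.344], 'torque': [0.019, 0.039, 0.011], 'finger_force': 0.0, 'grip_width': 0.085}
scene {'camera_matrix': [[443.161, 0.0, 324.1971], [0.0, 443.161, 236.9852], [0.0, 0.0, 1.0]], 'view': [[0.8882, -0.4593, -0.0147, -0.6227], [0.3082, 0.5716, 0.7605, -0.0742], [-0.3409, -0.68, 0.6492, -0.981], [0.0, 0.0, 0.0, 1.0]]}
extractor [(0.68, [333.0, 266.7])]
track [(0.57, [319.7, 246.1])]
port_1 [(0.95, [291.6, 202.4]), (0.9, [350.7, 290.7]), (0.79, [316.3, 243.4]), (0.67, [336.7, 265.4]), (0.58, [305.4, 221.4])]
port_3 [(0.95, [291.6, 202.4]), (0.9, [350.7, 290.7]), (0.79, [316.3, 243.4]), (0.67, [336.7, 265.4]), (0.58, [305.4, 221.4])]
port_5 [(0.95, [291.6, 202.4]), (0.9, [350.7, 290.7]), (0.79, [316.3, 243.4]), (0.67, [336.7, 265.4]), (0.58, [305.4, 221.4])]
plate_a [(0.94, [304.3, 226.3]), (0.94, [335.6,
[... 284 characters left out ...]
 308.8519], [0.0, 588.1837, 235.8908], [0.0, 0.0, 1.0]], 'view': [[-0.0093, -0.9997, -0.021, -0.2919], [0.9924, -0.0118, 0.1226, -0.5458], [-0.1228, -0.0197, 0.9922, -1.172], [0.0, 0.0, 0.0, 1.0]]}
extractor [(0.96, [307.7, 223.9])]
track [(0.61, [307.4, 236.7])]
port_1 [(0.66, [308.8, 235.8])]
port_3 [(0.66, [308.8, 235.8])]
port_5 [(0.66, [308.8, 235.8])]
plate_a [(0.93, [344.5, 233.2]), (0.75, [378.8, 236.7]), (0.7, [233.0, 229.6]), (0.68, [270.3, 231.3]), (0.56, [460.8, 299.6])]
work [(0.77, [234.4, 275.1]), (0.44, [306.8, 236.5])]
damper_hinge [(0.91, [188.7, 209.8])]
damper_grip [(0.67, [181.6, 260.6]), (0.2, [232.9, 228.6])]
shield_foot [(0.56, [306.4, 203.9]), (0.39, [340.1, 231.4])]
```

View pics/scene0.png

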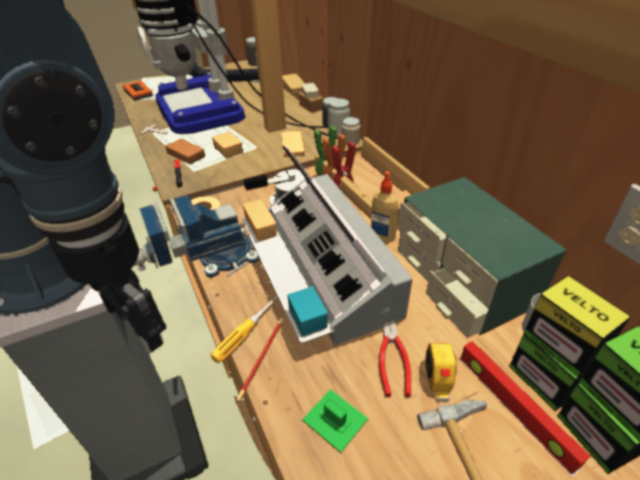

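View pics/top0.png

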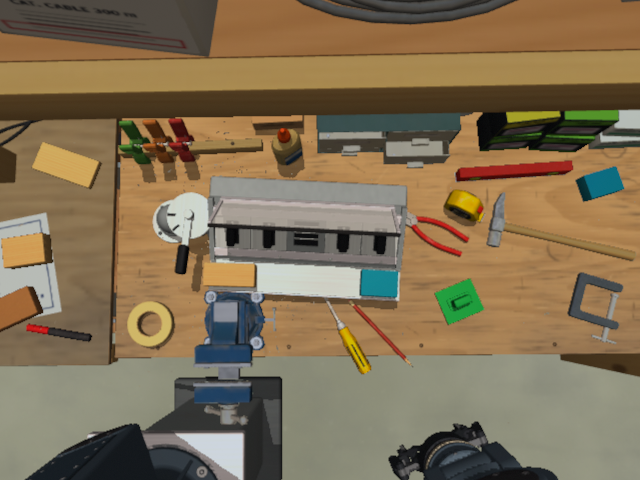

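The scene view shows the extractor mid-bench: the wooden block at its far (left) end at (260,225), the teal box at (308,310). The top view has the block at (230,274) at the left end, so port 1 must be cleared. The grips are at (233,235), (268,235), (343,242) and (379,243), the open port 3 at (306,238), and the damper lever from (188,212) to (182,262). Candidates for the plates: those four grips, plus the green look-alike at (460,300), which I exclude. Plan: B from 2 to 3, then A from 1 to 2.

```bash
cat > h.py <<'E'
from station import r
import cv2,numpy as np
from scipy.optimize import least_squares
from scipy.spatial.transform import Rotation as R
def proj(c,P):
    m=r.camera_model(c);K=np.array(m["camera_matrix"]);V=np.array(m["view"])
    p=(V[:3,:3]@np.atleast_2d(P).T).T+V[:3,3]; p=p*[1,-1,-1]
    q=(K@p.T).T; return q[:,:2]/q[:,2:]
def atz(c,uv,z):
    m=r.camera_model(c);K=np.array(m["camera_matrix"]);V=np.array(m["view"])
    d=V[:3,:3].T@(np.linalg.inv(K)@[*uv,1]*[1,-1,-1]); o=-V[:3,:3].T@V[:3,3]
    return o+d*(z-o[2])/d[2]
def spots(c,n): return [(d["confidence"],np.array(d["position"])*[640,480]) for d in r.spot_point(c,n)]
E
python3 - <<'E'
from h import *
Y=[.144,.072,-.072,-.144]
obs=[]
ex=lambda x,y,z:np.array([x,y,z])
T=dict(top=[((-.033,.144,.080),(233,229.6)),((-.033,.072,.080),(270.3,231.3)),((-.033,-.072,.080),(344.5,233.2)),((-.033,-.144,.080),(378.8,236.7)),((-.033,0,.08),(308,236.2)),((0,0,0),(307.7,223.9))],
scene=[((-.033,.144,.080),(296.6,207.8)),((-.033,.072,.080),(304.3,226.3)),((-.033,-.072,.080),(336,265.6)),((-.033,-.144,.080),(350.5,291.7)),((-.033,0,.08),(318,244.5)),((0,0,0),(333,266.7))])
def W(p,P): c,s=np.cos(p[2]),np.sin(p[2]);P=np.array(P);return np.c_[p[0]+c*P[:,0]-s*P[:,1],p[1]+s*P[:,0]+c*P[:,1],P[:,2]]
for cs in (["top"],["scene"],["top","scene"]):
    f=lambda p:np.concatenate([(proj(c,W(p,[a for a,_ in T[c]]))-[b for _,b in T[c]]).ravel() for c in cs])
    s=least_squares(f,[.55,-.3,0],loss="soft_l1");print(cs,s.x.round(4),np.degrees(s.x[2]).round(2),f(s.x).round(1))
for c,h,g,w in (("top",(188.7,209.8),(181.6,260.6),(234.4,275.1)),("scene",(289.4,176.3),(252.6,178.3),(260.4,229.5))):
    H,G=atz(c,h,.109),atz(c,g,.109);print(c,H.round(3),G.round(3),np.linalg.norm(H-G).round(3),"work",atz(c,w,.048).round(3))
im=r.grab_frame("top")[170:310,130:420]
cv2.imwrite("pics/crop.png",cv2.resize(im[:,:,::-1],None,fx=2.75,fy=2.75,interpolation=cv2.INTER_CUBIC))
E
```

```text
['top'] [ 0.5745 -0.2963 -0.0579] -3.32 [ 0.6  0.4 -0.3  0.4 -1.1  1.8  1.4  0.  -1.4 -2.8  0.6 -1.3]
['scene'] [ 0.5708 -0.2954 -0.0467] -2.68 [-3.6 -0.9  0.9 -1.5 -2.1  1.1  0.3 -0.2  0.7  0.1  0.3  0.8]
['top', 'scene'] [ 0.5732 -0.2961 -0.0589] -3.37 [ 0.4  1.  -0.4  1.  -1.2  2.5  1.3  0.7 -1.5 -2.2  0.6 -0.7 -1.8 -1.3
  2.4 -1.9 -1.3  0.9  0.8 -0.3  1.9 -0.2  1.4  0.7]
top [ 0.586 -0.068  0.109] [ 0.488 -0.056  0.109] 0.099 work [ 0.463 -0.148  0.048]
scene [ 0.573 -0.071  0.109] [ 0.492 -0.037  0.109] 0.087 work [ 0.46  -0.153  0.048]
```

View pics/crop.png

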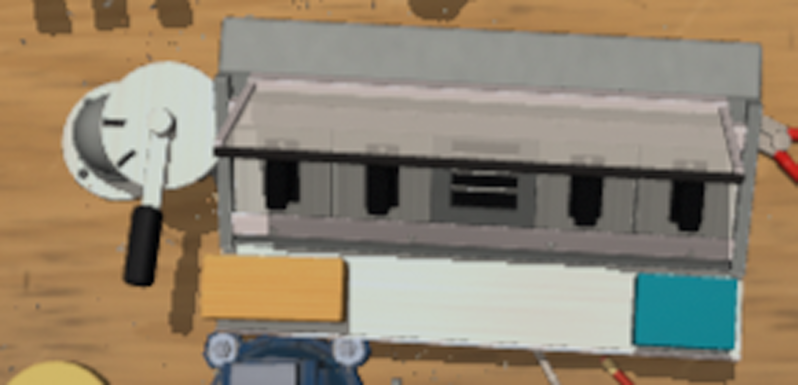

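The crop shows plate grips A at (282,183), B (381,183), C and D at (586,190) and (686,200), the port 3 grille at (483,188), the block at (273,288), and the lever shut with its hinge at (160,121). I'll check the fit against the box corners and plan the first approach.

```bash
cat >> h.py <<'E'
def W(p,P): c,s=np.cos(p[2]),np.sin(p[2]);P=np.atleast_2d(P);return np.c_[p[0]+c*P[:,0]-s*P[:,1],p[1]+s*P[:,0]+c*P[:,1],P[:,2]]
EX=[.5735,-.2961,-.0580]
def tcp_for(P,lean,yaw):
    "grasp point P (world), lean deg, yaw rad -> TCP, R ; tool y = -ext y"
    a=np.radians(lean);z=np.array([np.sin(a),0,-np.cos(a)]);y=np.array([0,-1,0]);x=np.cross(y,z)
    M=R.from_euler("z",yaw).as_matrix()@np.c_[x,y,z]
    return np.array(P)-.155*M[:,2],M
def cur():
    s=r.state();q=s["ee_rot"];return np.array(s["tool_pos"]),R.from_quat([q[1],q[2],q[3],q[0]]).as_matrix(),s
def plan(P,lean,yaw,back=0):
    t,M=tcp_for(P,lean,yaw);t=t-back*M[:,2];p,C,s=cur()
    print("turn share total",(R.from_matrix(C.T@M).as_rotvec()/2/np.pi).round(4),"slide in target frame/300mm",(M.T@(t-p)/.3).round(4),"in cur frame",(C.T@(t-p)/.3).round(4),"t",t.round(3),"clock",round(s["clock"],2))
def gp(y,out=.028): return W(EX,[-.033-.5*out,y,.080+.866*out])[0]
E
python3 - <<'E'
from h import *
for n,px,e in (("backL",(210.7,176.2),(.067,.19,.114)),("backR",(407.1,185.6),(.067,-.19,.114)),("restR",(399.1,300.2),(-.153,-.19,.048)),
 ("gripA",(232.5,236.5),(-.052,.144,.113)),("gripD",(379.5,242.7),(-.052,-.144,.113)),("gripB",(268.5,236.5),(-.052,.072,.113))):
    print(n,px,proj("top",W(EX,e)).round(1),atz("top",px,e[2]).round(3),W(EX,e).round(3))
print("hingecap z.12",atz("top",(188.2,214),.12).round(3),"grip top",atz("top",(181.6,259.5),.123).round(3))
plan(gp(.072),35,EX[2],.1)
E
```

```text
backL (210.7, 176.2) [[210.5 175.9]] [ 0.651 -0.111  0.114] [[ 0.651 -0.11   0.114]]
backR (407.1, 185.6) [[407.7 184.4]] [ 0.627 -0.488  0.114] [[ 0.629 -0.49   0.114]]
restR (399.1, 300.2) [[399.7 300.3]] [ 0.41  -0.476  0.048] [[ 0.41  -0.477  0.048]]
gripA (232.5, 236.5) [[230.2 238.1]] [ 0.533 -0.154  0.113] [[ 0.53  -0.149  0.113]]
gripD (379.5, 242.7) [[381.5 245.1]] [ 0.518 -0.433  0.113] [[ 0.513 -0.437  0.113]]
gripB (268.5, 236.5) [[267.9 239.9]] [ 0.532 -0.222  0.113] [[ 0.526 -0.221  0.113]]
hingecap z.12 [ 0.576 -0.07   0.12 ] grip top [ 0.489 -0.059  0.123]
turn share total [-0.0204  0.0958  0.0647] slide in target frame/300mm [ 0.3231 -0.9635  0.5989] in cur frame [ 0.9481 -0.6318  0.3053] t [ 0.385 -0.213  0.313] clock 1.15
```

Call:
arm_command([
  {"slide":[0,0,0],"turn":[-0.0029,0.0137,0.00925]},
  {"slide":[0,0,0],"turn":[-0.0029,0.0137,0.00925]},
  {"slide":[0,0,0],"turn":[-0.0029,0.0137,0.00925]},
  {"slide":[0,0,0],"turn":[-0.0029,0.0137,0.00925]},
  {"slide":[0,0,0],"turn":[-0.0029,0.0137,0.00925]},
  {"slide":[0,0,0],"turn":[-0.0029,0.0137,0.00925]},
  {"slide":[0,0,0],"turn":[-0.0029,0.0137,0.00925]},
  {"slide":[0,0,0],"turn":[0,0,0]},
], fingers=0.36, grip_force=40)

```text
clock: 1.82
tool_pos: [0.1852, -0.4906, 0.4045]
ee_rot: [0.008, 0.953, -0.03, 0.303]
wrist_force: [-0.4, -0.2, 0.5]
grip_width: 0.0305
finger_force: 0.0
```

Call:
arm_command([
  {"slide":[0.0323,-0.0964,0.05],"turn":[0,0,0]},
  {"slide":[0.0323,-0.0964,0.05],"turn":[0,0,0]},
  {"slide":[0.0323,-0.0964,0.05],"turn":[0,0,0]},
  {"slide":[0.0323,-0.0964,0.05],"turn":[0,0,0]},
  {"slide":[0.0323,-0.0964,0.05],"turn":[0,0,0]},
  {"slide":[0.0323,-0.0964,0.05],"turn":[0,0,0]},
  {"slide":[0.0323,-0.0964,0.05],"turn":[0,0,0]},
  {"slide":[0.0323,-0.0964,0.05],"turn":[0,0,0]},
  {"slide":[0.0323,-0.0964,0.05],"turn":[0,0,0]},
  {"slide":[0.0323,-0.0964,0.05],"turn":[0,0,0]},
])

```text
clock: 2.65
tool_pos: [0.3682, -0.2104, 0.3379]
ee_rot: [0.01, 0.953, -0.027, 0.3]
wrist_force: [1.0, 0.1, -0.3]
grip_width: 0.0308
finger_force: 0.0
```

Run:
```python
from h import *
plan(gp(.072),35,EX[2],.05)
s=r.state();print(np.round(s["joint_pos"],2),s["grip_width"],np.round(s["wrist_force"],1))
a=r.grab_frame("scene")[120:360,180:440];b=r.grab_frame("top")[150:390,150:410]
cv2.imwrite("pics/p1.png",cv2.resize(np.hstack([a,b])[:,:,::-1],None,fx=1.53,fy=1.53,interpolation=cv2.INTER_CUBIC))
```

```text
turn share total [0.0002 0.0001 0.0003] slide in target frame/300mm [-0.0019  0.0054  0.266 ] in cur frame [-0.0017  0.005   0.266 ] t [ 0.413 -0.215  0.272] clock 2.65
[-0.61 -0.1  -0.69  0.45  0.31  2.67] 0.030815983793644246 [ 1.   0.1 -0.3]
```

View pics/p1.png

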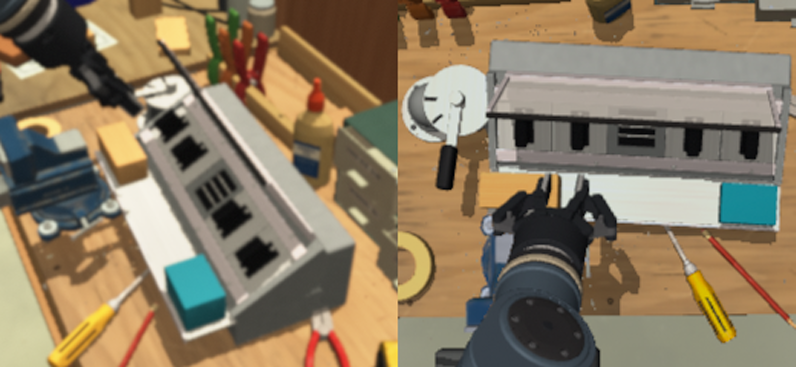

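The scene crop shows the gripper at (130,95) above the rest. In the top crop the fingers at (545,185) and (580,185) line up with the B grip at (580,135). Moving in.

Call:
arm_command([
  {"slide":[0,0.002,0.09],"turn":[0,0,0]},
  {"slide":[0,0.002,0.09],"turn":[0,0,0]},
  {"slide":[-0.001,0.001,0.086],"turn":[0,0,0]},
  {"slide":[0,0,0.04],"turn":[0,0,0]},
  {"slide":[0,0,0.04],"turn":[0,0,0]},
  {"slide":[0,0,0.03],"turn":[0,0,0]},
  {"slide":[0,0,0],"turn":[0,0,0]},
  {"slide":[0,0,0],"turn":[0,0,0]},
])

```text
clock: 3.42
tool_pos: [0.432, -0.2173, 0.245]
ee_rot: [0.009, 0.953, -0.028, 0.3]
wrist_force: [-0.1, 0.4, 0.2]
grip_width: 0.0308
finger_force: 0.0
```

Run:
```python
from h import *
plan(gp(.072),35,EX[2])
```

```text
turn share total [-0.      0.0002 -0.    ] slide in target frame/300mm [ 0.0006 -0.0051  0.0566] in cur frame [ 0.0006 -0.0051  0.0566] t [ 0.442 -0.216  0.231] clock 3.42
```

Call:
arm_command([
  {"slide":[0,-0.003,0.02],"turn":[0,0,0]},
  {"slide":[0,-0.002,0.02],"turn":[0,0,0]},
  {"slide":[0,0,0.015],"turn":[0,0,0]},
  {"slide":[0,0,0],"turn":[0,0,0]},
  {"slide":[0,0,0],"turn":[0,0,0]},
])

```text
clock: 3.83
tool_pos: [0.4416, -0.2159, 0.2315]
ee_rot: [0.008, 0.953, -0.028, 0.301]
wrist_force: [0.5, 0.9, -0.6]
grip_width: 0.0309
finger_force: 0.0
```

Call:
arm_command([
  {"slide":[0,0,0],"turn":[0,0,0]},
  {"slide":[0,0,0],"turn":[0,0,0]},
  {"slide":[0,0,0],"turn":[0,0,0]},
  {"slide":[0,0,0],"turn":[0,0,0]},
  {"slide":[0,0,0],"turn":[0,0,0]},
], fingers=0, grip_force=30)

```text
clock: 4.25
tool_pos: [0.4415, -0.2159, 0.2318]
ee_rot: [0.008, 0.953, -0.028, 0.301]
wrist_force: [-4.4, 1.5, 3.0]
grip_width: 0.0155
finger_force: 29.8
```

Run:
```python
from h import *
plan(gp(.072),35,EX[2])
plan(gp(0),35,EX[2])
```

```text
turn share total [-0.0001 -0.0001 -0.0001] slide in target frame/300mm [0.0004 0.0014 0.0026] in cur frame [0.0004 0.0014 0.0026] t [ 0.442 -0.216  0.231] clock 4.25
turn share total [-0.0001 -0.0001 -0.0001] slide in target frame/300mm [0.0004 0.2414 0.0026] in cur frame [0.0006 0.2414 0.0024] t [ 0.438 -0.288  0.231] clock 4.25
```

Call:
arm_command([
  {"slide":[0,0.02,0],"turn":[0,0,0]},
  {"slide":[0,0.03,0],"turn":[0,0,0]},
  {"slide":[0,0.04,0],"turn":[0,0,0]},
  {"slide":[0,0.04,0],"turn":[0,0,0]},
  {"slide":[0,0.04,0],"turn":[0,0,0]},
  {"slide":[0,0.03,0],"turn":[0,0,0]},
  {"slide":[0,0.02,0],"turn":[0,0,0]},
  {"slide":[0,0.01,0],"turn":[0,0,0]},
  {"slide":[0,0.005,0],"turn":[0,0,0]},
  {"slide":[0,0,0],"turn":[0,0,0]},
])

```text
clock: 5.08
tool_pos: [0.4374, -0.286, 0.2321]
ee_rot: [0.007, 0.953, -0.028, 0.301]
wrist_force: [-6.3, 6.7, 10.1]
grip_width: 0.0154
finger_force: 30.9
```

Run:
```python
from h import *
plan(gp(0),35,EX[2]); s=r.state();print(np.round(s["joint_pos"],2),np.round(s["wrist_force"],1))
```

```text
turn share total [-0.0004 -0.0003 -0.0001] slide in target frame/300mm [0.     0.0073 0.0034] in cur frame [0.     0.0073 0.0034] t [ 0.438 -0.288  0.231] clock 5.08
[-0.66  0.21 -0.68  0.15  0.34  2.63] [-6.3  6.7 10.1]
```

Call:
arm_command([
  {"slide":[0,0.003,0],"turn":[0,0,0]},
  {"slide":[0,0.003,0],"turn":[0,0,0]},
  {"slide":[0,0,0],"turn":[0,0,0]},
  {"slide":[0,0,0],"turn":[0,0,0]},
])

```text
clock: 5.42
tool_pos: [0.4372, -0.2873, 0.2321]
ee_rot: [0.007, 0.953, -0.027, 0.301]
wrist_force: [-8.0, 9.0, 11.2]
grip_width: 0.0155
finger_force: 31.2
```

Call:
arm_command([
  {"slide":[0,0,0],"turn":[0,0,0]},
  {"slide":[0,0,0],"turn":[0,0,0]},
  {"slide":[0,0,0],"turn":[0,0,0]},
  {"slide":[0,0,-0.03],"turn":[0,0,0]},
  {"slide":[0,0,-0.06],"turn":[0,0,0]},
  {"slide":[0,0,-0.06],"turn":[0,0,0]},
  {"slide":[0,0,-0.05],"turn":[0,0,0]},
  {"slide":[0,0,0],"turn":[0,0,0]},
], fingers=0.36)

```text
clock: 6.08
tool_pos: [0.4024, -0.2866, 0.2833]
ee_rot: [0.009, 0.953, -0.028, 0.302]
wrist_force: [-0.1, 0.1, 0.6]
grip_width: 0.0308
finger_force: 0.0
```

Run:
```python
from h import *
plan(gp(.144),35,EX[2],.06)
b=r.grab_frame("top")[170:310,130:420]
cv2.imwrite("pics/p2.png",cv2.resize(b[:,:,::-1],None,fx=2.75,fy=2.75,interpolation=cv2.INTER_CUBIC))
```

```text
turn share total [ 0.0002 -0.0005  0.    ] slide in target frame/300mm [-0.0027 -0.4815  0.0102] in cur frame [-0.0027 -0.4815  0.0095] t [ 0.412 -0.142  0.28 ] clock 6.08
```

View pics/p2.png

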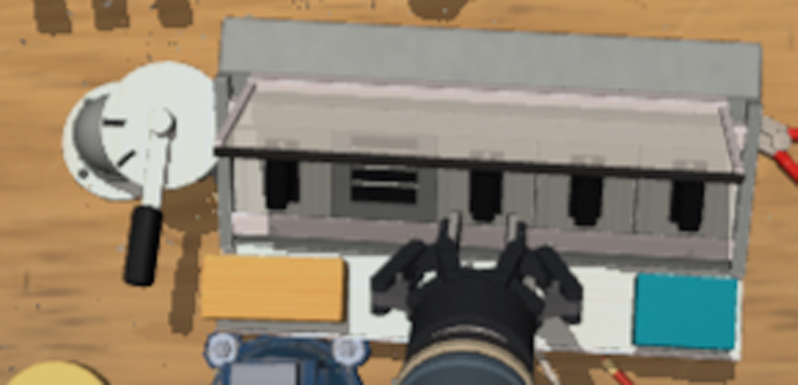

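The top crop shows B at (485,190) over port 3, evenly spaced from C (586,195), with port 2 open at (385,185) and A at (282,183). Next, A.

Call:
arm_command([
  {"slide":[0,-0.08,0],"turn":[0,0,0]},
  {"slide":[0,-0.1,0],"turn":[0,0,0]},
  {"slide":[0,-0.1,0],"turn":[0,0,0]},
  {"slide":[0,-0.1,0],"turn":[0,0,0]},
  {"slide":[-0.002,-0.08,0.01],"turn":[0,0,0]},
  {"slide":[0,-0.02,0],"turn":[0,0,0]},
  {"slide":[0,0,0],"turn":[0,0,0]},
  {"slide":[0,0,0],"turn":[0,0,0]},
])

```text
clock: 6.8
tool_pos: [0.413, -0.1426, 0.278]
ee_rot: [0.008, 0.953, -0.027, 0.301]
wrist_force: [0.2, -0.6, 0.1]
grip_width: 0.0307
finger_force: 0.0
```

Run:
```python
from h import *
plan(gp(.144),35,EX[2]); s=r.state();print(np.round(s["joint_pos"],2))
```

```text
turn share total [-0.0002 -0.0001  0.0001] slide in target frame/300mm [ 1.400e-03 -1.000e-04  1.912e-01] in cur frame [1.300e-03 1.000e-04 1.912e-01] t [ 0.446 -0.144  0.231] clock 6.8
[-0.39 -0.02 -0.81  0.19  0.19  2.87]
```

Call:
arm_command([
  {"slide":[0.001,0,0.04],"turn":[0,0,0]},
  {"slide":[0,0,0.05],"turn":[0,0,0]},
  {"slide":[0,0,0.04],"turn":[0,0,0]},
  {"slide":[0,0,0.03],"turn":[0,0,0]},
  {"slide":[0,0,0.02],"turn":[0,0,0]},
  {"slide":[0,0,0.008],"turn":[0,0,0]},
  {"slide":[0,0,0],"turn":[0,0,0]},
  {"slide":[0,0,0],"turn":[0,0,0]},
])

```text
clock: 7.47
tool_pos: [0.4452, -0.1449, 0.2322]
ee_rot: [0.008, 0.953, -0.028, 0.301]
wrist_force: [0.0, 0.4, 0.0]
grip_width: 0.0308
finger_force: 0.0
```

Call:
arm_command([
  {"slide":[0,0,0],"turn":[0,0,0]},
  {"slide":[0,0,0],"turn":[0,0,0]},
  {"slide":[0,0,0],"turn":[0,0,0]},
  {"slide":[0,0,0],"turn":[0,0,0]},
  {"slide":[0,0,0],"turn":[0,0,0]},
], fingers=0, grip_force=30)

```text
clock: 7.88
tool_pos: [0.445, -0.1444, 0.2325]
ee_rot: [0.009, 0.953, -0.028, 0.301]
wrist_force: [-5.8, -0.6, 6.9]
grip_width: 0.0153
finger_force: 30.3
```

Run:
```python
from h import *
plan(gp(.072),35,EX[2])
```

```text
turn share total [-0.     -0.0002 -0.0001] slide in target frame/300mm [0.0006 0.2398 0.0058] in cur frame [0.0007 0.2398 0.0057] t [ 0.442 -0.216  0.231] clock 7.88
```

Call:
arm_command([
  {"slide":[0,0.02,0],"turn":[0,0,0]},
  {"slide":[0,0.03,0],"turn":[0,0,0]},
  {"slide":[0,0.04,0],"turn":[0,0,0]},
  {"slide":[0,0.04,0],"turn":[0,0,0]},
  {"slide":[0,0.04,0],"turn":[0,0,0]},
  {"slide":[0,0.03,0],"turn":[0,0,0]},
  {"slide":[0,0.02,0],"turn":[0,0,0]},
  {"slide":[0,0.01,0],"turn":[0,0,0]},
  {"slide":[0,0.008,0],"turn":[0,0,0]},
  {"slide":[0,0,0],"turn":[0,0,0]},
])

```text
clock: 8.72
tool_pos: [0.4409, -0.2148, 0.2328]
ee_rot: [0.007, 0.953, -0.027, 0.302]
wrist_force: [-9.7, 10.1, 13.1]
grip_width: 0.0155
finger_force: 31.6
```

Call:
arm_command([
  {"slide":[0,0,0],"turn":[0,0,0]},
  {"slide":[0,0,0],"turn":[0,0,0]},
  {"slide":[0,0,0],"turn":[0,0,0]},
  {"slide":[0,0,-0.03],"turn":[0,0,0]},
  {"slide":[0,0,-0.06],"turn":[0,0,0]},
  {"slide":[0,0,-0.1],"turn":[0,0,0]},
  {"slide":[0,0,-0.1],"turn":[0,0,0]},
  {"slide":[0,0,-0.1],"turn":[0,0,0]},
  {"slide":[0,0,0],"turn":[0,0,0]},
], fingers=0.36)

```text
clock: 9.47
tool_pos: [0.3726, -0.212, 0.3324]
ee_rot: [0.01, 0.952, -0.028, 0.303]
wrist_force: [0.8, -0.6, 1.7]
grip_width: 0.0308
finger_force: 0.0
```

Run:
```python
from h import *
p,C,s=cur();print(s["clock"],p.round(3))
for c in("top","scene"):
  r.grab_frame(c)
  for n in("damper_hinge","damper_grip"): print(c,[(round(k,2),v.round(1),atz(c,v,.109).round(3)) for k,v in spots(c,n)])
print("ext -x lever pred from hinge", )
b=r.grab_frame("top")[170:310,130:420]
cv2.imwrite("pics/p3.png",cv2.resize(b[:,:,::-1],None,fx=2.75,fy=2.75,interpolation=cv2.INTER_CUBIC))
```

```text
9.4667 [ 0.373 -0.212  0.332]
top [(0.93, array([188.2, 214.5]), array([ 0.577, -0.067,  0.109]))]
top [(0.85, array([178.7, 258.1]), array([ 0.493, -0.05 ,  0.109]))]
scene [(0.81, array([291. , 174.9]), array([ 0.579, -0.067,  0.109]))]
scene []
ext -x lever pred from hinge
```

View pics/p3.png

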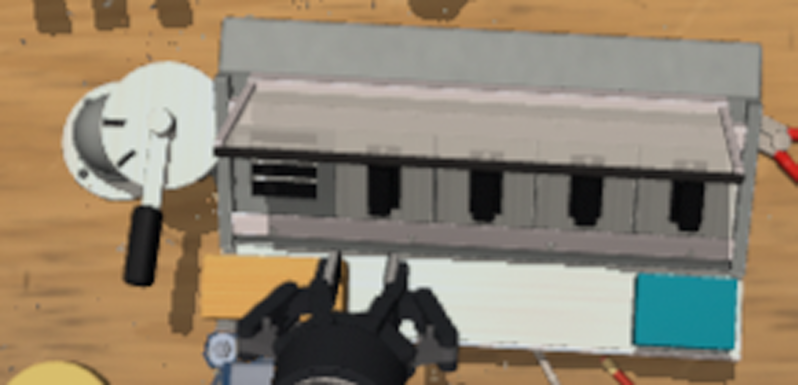

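The top crop shows port 1 clear at (285,180), with plates over ports 2–5 at (383), (485), (586) and (686), and the lever shut. Next is the damper. I'll lift, go upright, and give the tool a half turn so that joint 6 has range.

Call:
arm_command([
  {"slide":[0.05,0,-0.07],"turn":[0,0,0]},
  {"slide":[0.05,0,-0.07],"turn":[0,0,0]},
  {"slide":[0,0,0],"turn":[0,-0.0194,0]},
  {"slide":[0,0,0],"turn":[0,-0.0194,0]},
  {"slide":[0,0,0],"turn":[0,-0.0194,0]},
  {"slide":[0,0,0],"turn":[0,-0.0194,0]},
  {"slide":[0,0,0],"turn":[0,-0.0196,0]},
  {"slide":[0,0,0],"turn":[0,0,-0.0194]},
  {"slide":[0,0,0],"turn":[0,0,-0.0194]},
  {"slide":[0,0,0],"turn":[0,0,-0.0194]},
])

```text
clock: 10.65
tool_pos: [0.3754, -0.212, 0.378]
ee_rot: [-0.001, 0.988, 0.157, -0.001]
wrist_force: [-0.3, -0.1, 0.1]
grip_width: 0.0305
finger_force: 0.0
```

Call:
arm_command([
  {"slide":[0,0,0],"turn":[0,0,-0.0194]},
  {"slide":[0,0,0],"turn":[0,0,-0.0194]},
  {"slide":[0,0,0],"turn":[0,0,-0.0194]},
  {"slide":[0,0,0],"turn":[0,0,-0.0194]},
  {"slide":[0,0,0],"turn":[0,0,-0.0194]},
  {"slide":[0,0,0],"turn":[0,0,-0.0194]},
  {"slide":[0,0,0],"turn":[0,0,-0.0194]},
  {"slide":[0,0,0],"turn":[0,0,-0.0194]},
  {"slide":[0,0,0],"turn":[0,0,-0.0194]},
  {"slide":[0,0,0],"turn":[0,0,-0.0194]},
])

```text
clock: 11.48
tool_pos: [0.3749, -0.2119, 0.3784]
ee_rot: [-0.001, 0.72, 0.694, 0.0]
wrist_force: [-0.5, -0.6, -0.3]
grip_width: 0.031
finger_force: 0.0
```

Call:
arm_command([
  {"slide":[0,0,0],"turn":[0,0,-0.0194]},
  {"slide":[0,0,0],"turn":[0,0,-0.0194]},
  {"slide":[0,0,0],"turn":[0,0,-0.0194]},
  {"slide":[0,0,0],"turn":[0,0,-0.0194]},
  {"slide":[0,0,0],"turn":[0,0,-0.0194]},
  {"slide":[0,0,0],"turn":[0,0,-0.0194]},
  {"slide":[0,0,0],"turn":[0,0,-0.0194]},
  {"slide":[0,0,0],"turn":[0,0,-0.0194]},
  {"slide":[0,0,0],"turn":[0,0,-0.0194]},
  {"slide":[0,0,0],"turn":[0,0,-0.0194]},
])

```text
clock: 12.32
tool_pos: [0.3749, -0.2119, 0.3784]
ee_rot: [-0.001, 0.194, 0.981, 0.001]
wrist_force: [-0.4, -0.3, 0.5]
grip_width: 0.0307
finger_force: 0.0
```

```bash
cat >> h.py <<'E'
H=np.array([.577,-.069,.109])
def lplan(th,up=0,yaw=EX[2]):
    "lever angle th deg (clockwise): grasp point on the lever, tool down, tool x outward along lever"
    a=np.pi+yaw-np.radians(th);u=np.array([np.cos(a),np.sin(a),0]);z=np.array([0,0,-1.]);M=np.c_[u,np.cross(z,u),z]
    t=H+.088*u-.155*z+[0,0,up];p,C,s=cur()
    print("th",th,"turn",(R.from_matrix(C.T@M).as_rotvec()/2/np.pi).round(4),"slide tgt",(M.T@(t-p)/.3).round(4),"cur",(C.T@(t-p)/.3).round(4),"t",t.round(3),"q",np.round(s["joint_pos"],2),round(s["clock"],2))
E
python3 -c "
from h import *
lplan(0,.1)"
```

```text
th 0 turn [ 0.0003 -0.0002 -0.0528] slide tgt [-0.3517  0.5146  0.048 ] cur [-0.1651  0.601   0.0485] t [ 0.489 -0.064  0.364] q [-0.51  0.09 -0.27  1.22  0.   -0.13] 12.32
```

Call:
arm_command([
  {"slide":[0,0,0],"turn":[0,0,-0.0176]},
  {"slide":[0,0,0],"turn":[0,0,-0.0176]},
  {"slide":[0,0,0],"turn":[0,0,-0.0176]},
  {"slide":[-0.07,0.1,0],"turn":[0,0,0]},
  {"slide":[-0.07,0.1,0],"turn":[0,0,0]},
  {"slide":[-0.07,0.1,0],"turn":[0,0,0]},
  {"slide":[-0.07,0.1,0],"turn":[0,0,0]},
  {"slide":[-0.07,0.11,0.048],"turn":[0,0,0]},
  {"slide":[0,0,0],"turn":[0,0,0]},
  {"slide":[0,0,0],"turn":[0,0,0]},
], fingers=0.53)

```text
clock: 13.15
tool_pos: [0.49, -0.0642, 0.3632]
ee_rot: [-0.001, 0.03, 1.0, 0.001]
wrist_force: [0.3, -0.3, -0.4]
grip_width: 0.0455
finger_force: 0.0
```

Run:
```python
from h import *
lplan(0,0)
a=r.grab_frame("scene")[110:260,200:350];b=r.grab_frame("top")[180:330,110:260]
cv2.imwrite("pics/p4.png",cv2.resize(np.hstack([a,b])[:,:,::-1],None,fx=2.6,fy=2.6,interpolation=cv2.INTER_CUBIC))
```

```text
th 0 turn [ 0.0002 -0.0004 -0.0004] slide tgt [0.003  0.0008 0.3308] cur [0.002  0.0004 0.3308] t [ 0.489 -0.064  0.264] q [-0.13  0.21 -0.17  1.2   0.   -0.07] 13.15
```

View pics/p4.png

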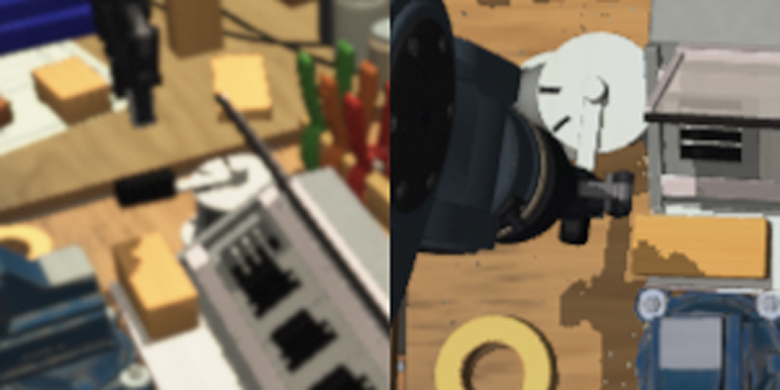

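The scene crop shows the fingertips at (143,120) directly above the lever grip at (145,188). In the top crop the finger linkage at (620,190) stays clear of the shield corner at (650,115). Descending.

Call:
arm_command([
  {"slide":[0,0,0.06],"turn":[0,0,0]},
  {"slide":[0,0,0.08],"turn":[0,0,0]},
  {"slide":[0.003,0,0.07],"turn":[0,0,0]},
  {"slide":[0,0,0.05],"turn":[0,0,0]},
  {"slide":[0,0,0.04],"turn":[0,0,0]},
  {"slide":[0,0,0.03],"turn":[0,0,0]},
  {"slide":[0,0,0],"turn":[0,0,0]},
  {"slide":[0,0,0],"turn":[0,0,0]},
])

```text
clock: 13.92
tool_pos: [0.488, -0.0666, 0.2664]
ee_rot: [0.0, 0.033, 0.999, 0.0]
wrist_force: [0.0, 0.3, 0.6]
grip_width: 0.0454
finger_force: 0.0
```

Call:
arm_command([
  {"slide":[0,0,0],"turn":[0,0,0]},
  {"slide":[0,0,0],"turn":[0,0,0]},
  {"slide":[0,0,0],"turn":[0,0,0]},
  {"slide":[0,0,0],"turn":[0,0,0]},
  {"slide":[0,0,0],"turn":[0,0,0]},
  {"slide":[0,0,0],"turn":[0,0,0]},
], fingers=0, grip_force=30)

```text
clock: 14.42
tool_pos: [0.4886, -0.0623, 0.2678]
ee_rot: [0.002, 0.03, 1.0, 0.006]
wrist_force: [-1.0, 32.5, 9.3]
grip_width: 0.0173
finger_force: 31.3
```

Run:
```python
from h import *
lplan(0,0);print(r.state()["wrist_force"].round(1) if hasattr(r.state()["wrist_force"],"round") else r.state()["wrist_force"],r.state()["torque"])
# per-row step of an arc: 5 deg about an axis 88 mm inwards
for d in (5,):
    a=np.radians(d); print("pre-turn slide/300", (np.array([np.cos(a)-1,np.sin(a)])*.088/.3).round(5), "turn",d/360)
```

```text
th 0 turn [ 0.002   0.0004 -0.0004] slide tgt [-0.0023 -0.0054  0.0125] cur [-0.0023 -0.0055  0.0125] t [ 0.489 -0.064  0.264] q [-0.13  0.27 -0.34  0.96  0.01 -0.07] 14.42
[-1.  32.5  9.3] [ 6.08818472  0.18906161 -0.06951865]
pre-turn slide/300 [-0.00112  0.02557] turn 0.013888888888888888
```

The lever sits about 5 mm further towards +y than commanded (its stop pushed back), so I relieve that first and then follow the arc.

Call:
arm_command([
  {"slide":[0,0.018,0],"turn":[0,0,0]},
  {"slide":[-0.0011,0.0256,0],"turn":[0,0,0.0139]},
  {"slide":[-0.0011,0.0256,0],"turn":[0,0,0.0139]},
  {"slide":[-0.0011,0.0256,0],"turn":[0,0,0.0139]},
  {"slide":[-0.0011,0.0256,0],"turn":[0,0,0.0139]},
  {"slide":[0,0,0],"turn":[0,0,0]},
])

```text
clock: 14.92
tool_pos: [0.4963, -0.0293, 0.2677]
ee_rot: [0.001, 0.207, 0.978, 0.002]
wrist_force: [-4.6, 4.8, 8.9]
grip_width: 0.0177
finger_force: 29.5
```

```bash
sed -i 's/H=np.array.*/H=np.array([.577,-.0655,.109])/' h.py
python3 - <<'E'
from h import *
lplan(20);lplan(45);print(np.round(r.state()["wrist_force"],1),np.round(r.state()["torque"],2))
E
```

```text
th 20 turn [ 0.0006  0.0002 -0.0016] slide tgt [-0.0016 -0.0043  0.0124] cur [-0.0016 -0.0043  0.0124] t [ 0.496 -0.031  0.264] q [-0.06  0.28 -0.33  0.96  0.    0.36] 14.92
th 45 turn [0.0006 0.0001 0.0678] slide tgt [0.0242 0.1208 0.0124] cur [-0.0278  0.12    0.0129] t [0.518 0.    0.264] q [-0.06  0.28 -0.33  0.96  0.    0.36] 14.92
[-4.6  4.8  8.9] [0.79 0.66 0.13]
```

Call:
arm_command([
  {"slide":[-0.0011,0.0244,0],"turn":[0,0,0.0136]},
  {"slide":[-0.0011,0.0244,0],"turn":[0,0,0.0136]},
  {"slide":[-0.0011,0.0244,0],"turn":[0,0,0.0136]},
  {"slide":[-0.0011,0.0244,0],"turn":[0,0,0.0136]},
  {"slide":[-0.0011,0.0244,0],"turn":[0,0,0.0136]},
  {"slide":[0,0,0],"turn":[0,0,0]},
  {"slide":[0,0,0],"turn":[0,0,0]},
])

```text
clock: 15.5
tool_pos: [0.5179, 0.0005, 0.2678]
ee_rot: [0.0, 0.407, 0.913, 0.003]
wrist_force: [-1.4, 12.9, 5.7]
grip_width: 0.0175
finger_force: 30.5
```

Run:
```python
from h import *
lplan(45);print(np.round(r.state()["wrist_force"],1),np.round(r.state()["torque"],2))
```

```text
th 45 turn [ 0.0009 -0.0003  0.0008] slide tgt [-0.0019  0.0009  0.0126] cur [-0.002   0.0008  0.0126] t [0.518 0.    0.264] q [-0.    0.31 -0.28  0.98  0.01  0.84] 15.5
[-1.4 12.9  5.7] [2.22 0.21 0.62]
```

Call:
arm_command([
  {"slide":[0.004,0.001,0],"turn":[0,0,0]},
  {"slide":[0,0,0],"turn":[0,0,0]},
  {"slide":[0,0,0],"turn":[0,0,0]},
])

```text
clock: 15.75
tool_pos: [0.5177, 0.0008, 0.2678]
ee_rot: [0.001, 0.407, 0.913, 0.003]
wrist_force: [2.1, 8.9, 1.3]
grip_width: 0.0177
finger_force: 30.2
```

Call:
arm_command([
  {"slide":[0,0,0],"turn":[0,0,0]},
  {"slide":[0,0,0],"turn":[0,0,0]},
  {"slide":[0,0,0],"turn":[0,0,0]},
  {"slide":[0,0,-0.04],"turn":[0,0,0]},
  {"slide":[0,0,-0.08],"turn":[0,0,0]},
  {"slide":[0,0,-0.12],"turn":[0,0,0]},
  {"slide":[0,0,-0.12],"turn":[0,0,0]},
  {"slide":[0,0,-0.1],"turn":[0,0,0]},
  {"slide":[0,0,0],"turn":[0,0,0]},
], fingers=0.5)

```text
clock: 16.5
tool_pos: [0.5174, -0.0006, 0.4104]
ee_rot: [0.004, 0.408, 0.913, 0.002]
wrist_force: [1.1, -0.9, 0.5]
grip_width: 0.0427
finger_force: 0.0
```

Call:
arm_command([
  {"slide":[0.1,0,0],"turn":[0,0,0]},
  {"slide":[0.12,0,0],"turn":[0,0,0]},
  {"slide":[0.12,0,0],"turn":[0,0,0]},
  {"slide":[0.12,0,0],"turn":[0,0,0]},
  {"slide":[0.12,0,0],"turn":[0,0,0]},
  {"slide":[0.05,0,0],"turn":[0,0,0]},
  {"slide":[0,0,0],"turn":[0,0,0]},
  {"slide":[0,0,0],"turn":[0,0,0]},
])

```text
clock: 17.17
tool_pos: [0.3901, 0.1408, 0.4045]
ee_rot: [0.001, 0.407, 0.913, 0.001]
wrist_force: [0.1, 0.7, 0.3]
grip_width: 0.0425
finger_force: 0.0
```

Run:
```python
from h import *
print(r.state()["clock"],np.round(r.state()["wrist_force"],1))
im=r.grab_frame("top")
for n in("damper_hinge","damper_grip"): print([(round(k,2),v.round(1),atz("top",v,.109).round(3)) for k,v in spots("top",n)])
for th in(0,40,45,50):
    a=np.pi+EX[2]-np.radians(th);print(th,proj("top",H+[.116*np.cos(a),.116*np.sin(a),.014]).round(1))
cv2.imwrite("pics/p5.png",cv2.resize(im[170:310,110:400,::-1],None,fx=2.75,fy=2.75,interpolation=cv2.INTER_CUBIC))
```

```text
17.1667 [0.1 0.7 0.3]
[(0.78, array([185.5, 210.7]), array([ 0.585, -0.062,  0.109]))]
[(0.7, array([154.8, 244.6]), array([ 0.52 , -0.004,  0.109]))]
0 [[181.1 274.4]]
40 [[143.  258.1]]
45 [[139.4 254.3]]
50 [[136.1 250.3]]
```

View pics/p5.png

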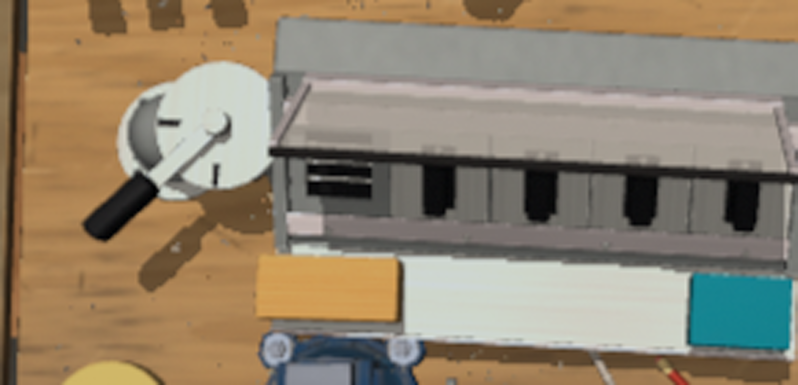

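The crop shows port 1 open at (340,180), plates on ports 2–5, the block undisturbed at (328,288), and the lever from (217,124) to (95,225), covering the middle mark. I'll do one numeric check of its angle.

Run:
```python
from h import *
def ang(path,off,roi):
    im=cv2.imread(path); g=im.max(2); m=np.zeros_like(g); x0,y0,x1,y1=roi; m[y0:y1,x0:x1]=(g[y0:y1,x0:x1]<45)
    n,l,s,c=cv2.connectedComponentsWithStats(m); i=1+s[1:,4].argmax(); ys,xs=np.where(l==i)
    (cx,cy),sz,_=cv2.minAreaRect(np.c_[xs,ys].astype(np.float32)); e=np.linalg.svd(np.c_[xs-xs.mean(),ys-ys.mean()],full_matrices=False)[2][0]; e*=np.sign(e[1])
    A=[atz("top",(np.array([cx,cy])+k*e)/2.75+off,.115) for k in(-30,30)]; d=A[1]-A[0]
    C=(A[0]+A[1])/2; v=C-H
    print(sz,C.round(3),"axis",np.degrees(np.pi+EX[2]-np.arctan2(d[1],d[0])).round(1),"from hinge",np.degrees(np.pi+EX[2]-np.arctan2(v[1],v[0])).round(1))
ang("pics/p3.png",np.array([130,170]),(110,190,175,300)); ang("pics/p5.png",np.array([110,170]),(70,160,175,250))
```

```text
(28.842863082885742, 77.51020050048828) [ 0.49  -0.058  0.115] axis 3.3 from hinge 1.5
(29.10704231262207, 79.85166931152344) [ 0.517 -0.004  0.115] axis 45.0 from hinge 42.5
```

Run:
```python
from h import *
from itertools import product
from scipy.optimize import minimize
def mask(path,roi):
    g=cv2.imread(path).max(2); m=np.zeros_like(g); x0,y0,x1,y1=roi; m[y0:y1,x0:x1]=(g[y0:y1,x0:x1]<60)
    n,l,s,c=cv2.connectedComponentsWithStats(m); return l==1+s[1:,4].argmax()
D=[(mask("pics/p3.png",(110,190,175,300)),[130,170]),(mask("pics/p5.png",(70,160,175,250)),[110,170])]
def iou(M,off,h,th):
    a=np.pi+EX[2]-np.radians(th);u=np.array([np.cos(a),np.sin(a),0]);v=np.array([-u[1],u[0],0])
    P=[np.array([h[0],h[1],.109])+u*(.088+i*.028)+v*j*.009+np.array([0,0,k*.014]) for i,j,k in product((-1,1),repeat=3)]
    q=cv2.convexHull(((proj("top",P)-off)*2.75+1).astype(np.float32)); m=np.zeros(M.shape,np.uint8)
    cv2.fillConvexPoly(m,(q*16).astype(np.int32),1,shift=4); return (m.astype(bool)&M).sum()/(m.astype(bool)|M).sum()
def f(p): return -iou(*D[0],p[:2]/1000,p[2])-iou(*D[1],p[:2]/1000,p[3])
for fix in (0,1):
    g=(lambda p:f([*p[:2],0,p[2]]) if 0 else f(np.array([p[0],p[1],0,p[2]]))) if fix else f
    x0=np.array([577,-65.5,45]) if fix else np.array([577,-65.5,0,45])
    sim=np.vstack([x0]+[x0+d for d in 5*np.eye(len(x0))])
    s=minimize(g,x0,method="Nelder-Mead",options=dict(initial_simplex=sim));print(s.x.round(1),-s.fun/2)
```

```text
[578.8 -66.4   2.4  43.9] 0.726169426036711
[580.2 -62.5  41.4] 0.7312315446147704
```

```bash
python3 -c "
from station import r
print(r.finish_job())"
```

```text
the job is handed in; nothing more can be done
None
```

I handed the job in at about 18 s: port 1 behind the block is clear, plates cover ports 2–5, and the block was left alone. The damper lever covers the middle mark, at about 45° by the arm's own reading and 41–45° in the images.

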